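Close the curing lamp box and start it

TASK

The leopard-pattern hoop is lying on the pulled-out tray of the white curing lamp box, ready to be cured. With your fingertips, push the amber hood down shut and the tray fully home, and then, once both are shut, press the green start key down and let it come up again. Push gently, without slamming; pick nothing up, do not touch the hoop, which rides in flat on the tray, and leave everything else on the table where it is.

Things in the scene. Friction and masses are not known exactly. Their poses are not given: they have to be found in the camera images.
- curing_box: White lamp box fixed on the table, 170 mm deep (x), 210 wide (y), 76 high. Origin: centre of its underside; +x points from its front (tray side) to its back, +y to its left, z up. The left 155 mm is the lamp chamber, with the tray in front and the amber hood on top; the right 52 mm (y -105 to -53 mm), 76 mm high, is the control pod with the start key on top.
- hood (a joint): Angle of the hood, rad: 0 = shut, flat on the box; grows as it opens up and back, 1.7 at most; starts at 0.9 to 1.3. The hinge is stiff (about 0.13 N m): the hood stays at any angle and must be pushed down the whole way; 1 to 2.5 N near its front edge is enough. Shut means below 0.035.
- hood_hinge (a point): Point on the hood's hinge axis, at the middle of its width: in the box's frame 78 mm back, 26.5 mm left, 81 mm high. The axis runs along the box's y. The hood's mid-plane passes through the axis.
- hood_tab (a point): Front end of the hood's small tab, on its outer (when shut, upper) face, mid-width, 158 mm from the hinge axis. The hood is a grey frame 150 mm wide, 6 mm thick (outer face 3 mm off the mid-plane), its front bar 131 to 148 mm from the axis, the tab 40 mm wide beyond that; an amber pane lies inside, 1.5 mm below the frame's face. Shut, the frame's top is 84 mm above the table.
- tray (a joint): how far the tray is pulled out of the box, in m: 0 = home, 0.085 at most; it starts at 0.035 to 0.065. It slides along the box's x axis (home is the box's +x direction) with about 1.2 N of friction. Home means below 0.003; it meets a stop there.
- tray_front (a point): centre of the outer face of the tray's upright front panel: the panel is 148 mm wide, 46 mm high (10 to 56 mm above the table) and 12 mm thick, flat, white, with a shallow finger scoop moulded in it; when home its outer face is 98 mm in front of the box's origin, 13 mm before the box's face.
- tray_middle (a point): middle of the bright aluminium floor of the tray (147 by 133 mm inside, 12 mm lips), on its upper face, 17 mm above the table; moves with the tray.
- start_key (a joint): travel of the green start key in m: 0 = up, 0.004 = fully down (4 N, springs back by itself). It must go beyond 0.0025, with the box shut.
- start_key_top (a point): centre of the top face of the green round start key (24 mm across, in a black housing on the control pod).
- hoop: leopard-pattern clay hoop, a flat scalloped ring 59 mm across and 4 mm thick, lying loose on the tray floor; origin at the centre of its underside. Must ride in on the tray.
- varnish: loose bystander, leave alone: white varnish bottle, 26x29x72 mm, left of the box, origin under its middle
- glitter: loose bystander, leave alone: small glitter jar with black lid, 39 mm across, 43 mm high, left of the box, origin under its middle
- star_cutter: loose bystander, leave alone: steel clay cutter, 35x34x20 mm, in front of the control pod, right of the tray, origin under its middle
- red_clay: loose bystander, leave alone: red wrapped clay block, 64x55x17 mm, origin under its middle
- teal_clay: loose bystander, leave alone: teal wrapped clay block, 64x55x17 mm, origin under its middle
- glue: loose bystander, leave alone: black squeeze bottle with nozzle, 32x62 mm, 151 mm high, on the right of the table, origin under its middle
- sander: loose bystander, leave alone: orange sanding block, 45x68x24 mm, origin under its middle
There are look-alikes about, which are no part of the job. What is meant by the hoop is not pink, and is the smaller of those in its own colour.

How it is judged (in metres and radians):
On the way, in this order (a step that is already met when the one before it is completed fails the run):
1. hood shut and tray home (value of joint hood below 0.035 rad and value of joint tray below 0.003 m), for 0.2 s.
2. start key pressed down with the box shut (all of step 1 and value of joint start_key above 0.0025 m), for 0.05 s.
At the end, for the whole second after the job is handed in: Hood shut (below 0.035 rad), tray home (within 3 mm), start key up again, the hoop lying flat on the tray floor within 60 mm of the tray's middle and at rest (all of step 1 and value of joint start_key below 0.0012 m and horizontal distance between hoop and tray_middle below 0.06 m and z of hoop in the frame of tray_middle below 0.006 m and angle between hoop's own z axis and vertical below 0.15 rad and linear speed of hoop below 0.02 m/s); the robot touches nothing.
It fails at once if start key pressed (beyond 1.5 mm) while the hood or the tray is open (value of joint start_key above 0.0015 m and (value of joint hood above 0.05 rad or value of joint tray above 0.006 m)).
It fails at once if the hoop is touched by the fingers, lifted off the tray floor or thrown out of place (contact force between the fingers and hoop above 0.2 N or z of hoop in the frame of tray_middle above 0.015 m or horizontal distance between hoop and tray_middle above 0.06 m).
It fails at once if hood or tray slammed (faster than 3 rad/s or 0.4 m/s) (velocity of joint hood below -3 rad/s or velocity of joint tray below -0.4 m/s).
It fails at once if the box is struck or forced with more than 80 N, or pushed with the arm or hand instead of the fingers (contact force between the fingers and curing_box above 80 N or contact force between the arm and curing_box above 8 N).
It fails at once if another thing on the table is moved by more than 15 mm or lifted (distance of any of varnish, glitter, star_cutter, red_clay, teal_clay, glue, sander from where it was at the start of the episode above 0.015 m).
It also fails if it takes over 51 s, if anything falls off the work surface, if the arm or the gripper's body presses on something with over 40 N, if the wrist force passes 120 N, or if a joint passes its speed limit or range.

ROBOT

A 7-joint arm with a two-finger parallel gripper is mounted at the origin on a cart in front of the work surface, level with it; the furniture and walls round the work are solid. World frame = base frame: x ahead of the robot, y to its left, z up, the work surface at z = 0. Lengths are in m, angles in degrees, forces in N, time in s.
With the tool pointing down it reaches from about 0.425 to 0.875 m from the base axis. Payload 4.7 kg.
Tool frame: the origin (TCP) lies between the finger pads; the fingertips stand env.finger_overhang ahead of it and the grasp point (between the pads) lies 5 mm behind it (env.finger_overhang is the distance from the TCP to the fingertips, in m); z points along the fingers, y is the line along which they close (so a half turn about z gives the same grasp; the last joint's range is limited). The gripper opens to 87 mm and grips with 3 to 60 N. Pads are 19 mm wide; open, the fingers measure 117 mm over their backs; the gripper's body (75 mm by 190 mm) begins 51 mm behind the grasp point.
Start: joints at [-68.004, 18.392, -4.016, 83.108, 1.295, 78.541, -3.26], TCP at [0.235, 0.606, 0.237] pointing down, gripper open.
Joint ranges: [-163.93, 163.93], [-17.29, 119.83], [-79.2, 71.16], [3.27, 140.29], [-89.18, 269.18], [5.43, 117.66], [-154.24, 154.24]. Speed limits (degrees/s): [147.25, 147.25, 180, 180, 180, 180, 180].

INTERFACE

Orientations are given as [roll, pitch, yaw] about the fixed x, y, z axes, in that order (R = Rz(yaw) Ry(pitch) Rx(roll)).
In Python, from cell import telemetry, eyes, env, models gives the robot as it stands. The module is installed in compiled form; this text tells all that it offers.
- The arm moves only by the tool drive_tool, never from a script. Its arguments are lists of equal length, an entry for each row: "angular": the turn, a rotation vector about the tool's x, y, z in rad, a list of three; "delta_pos": the shift along the tool's x, y, z in cm, a list of three; "gripper": the finger opening in cm, from 0 to 8.7. A call has 1 to 20 rows; each row shifts and turns the commanded pose from where the row before left it, along the tool's axes as they then stand; what a row does not reach is not made up. A row lasts 1/10 s, in which the tool goes at most 50 mm and 8.59 degrees, less where a joint would pass 70% of its speed; a pose out of reach is approached as far as the arm can. A call with a gripper value outside its range is refused whole. The fingers move at their own pace and stop on an object; "squeeze" is the grip in N (left out, the last holds). Time passes only in rows, so rows that do not move let the fingers close. It gives the time, the measured TCP pose, the force, the opening and the grip force at its end, in the units of the state.
- telemetry.get_obs(): the state, without advancing time (a new reading comes with each control period).
- eyes.read_camera(name): name is "scene" or "top"; returns a dict with "pixels" (420x560x3 uint8, red, green, blue), "mtx" (3x3 intrinsics, pixels), "origin" and "orientation" of the camera in the world. Camera axes: x right, y down, z forward; pixel columns grow to the right and rows downward; lengths in m; the calibration is good to about 2 mm. A picture is of the moment at which its call begins. There is no depth.
- env.sign_off(): hands the job in; it is judged then, once.
Trained networks look in a picture, given as the dict that the camera call returned (one of the last four; its "shot" number tells which), for a name from the list of things; names that differ only in an ending like _2 or _b are one class to them, and where a whole thing is asked for, a point or a joint stands for the part that bears it (a point fixed in the world has none). Each returns a list of dicts, best first, with "p" (0 to 1); they miss things now and then, are a little off and sometimes report something else, mostly with a low value. They report only what shows in the picture. A call takes as long as a camera call. They do not tell look-alikes from the thing itself.
- models.search_frame(picture, target): "centre" ([column, row] in pixels, amid what is visible of it).
- models.cut_out(picture, target): "pixels" (420x560 bool, what is visible of it) and "centre" ([column, row] in pixels, amid what is visible of it).
The state is a dict: "time_s": time; "qpos": joint angles; "joint_velocities": joint speeds; "effort": joint torques, N m; "tool_pos": TCP position; "tool_rot": TCP orientation; "force": force on the tool from outside, world axes, zero at the start; "wrist_torque": the same for the moment, N m; "grip_width": finger opening in m; "grasp_force": force on a finger pad.
Only numpy, scipy, OpenCV 4.12 (cv2) and the standard library are available. Lean on these libraries where they do the work, as an engineer would, in place of code of your own. Each camera call takes 0.05 s, during which the arm holds its last target. There are 200 camera calls.

## Working session

There is one attempt and no reset: what is moved stays moved. The work goes in short steps, Python scripts to look and compute and a tool call to move; the robot and the scene stay as the last step left them, time stands still between calls to the robot, and variables do not carry over. Pictures are saved under pics/ and viewed, at most 10 in all, crops included, and the job is handed in when it is done.

Besides the shell and the picture viewer there is one more tool, called after "Request:" as name(argument=value, ...) on one line, values as JSON. drive_tool: Moves the arm, as the interface text tells. Its arguments: {"type":"object","properties":{"angular":{"type":"array","items":{"type":"array","items":{"type":"number"}}},"delta_pos":{"type":"array","items":{"type":"array","items":{"type":"number"}}},"gripper":{"type":"array","items":{"type":"number"}},"squeeze":{"type":"number"}},"required":["angular","delta_pos","gripper"]}

```bash
mkdir -p pics; cat > h.py <<'E'
import numpy as np, cv2
from cell import telemetry, eyes, env, models
from scipy.spatial.transform import Rotation as R
def cam(p):
    o=np.array(p["orientation"],float)
    M=o if o.shape==(3,3) else (R.from_euler('xyz',o,degrees=True).as_matrix() if o.size==3 else R.from_quat(o).as_matrix())
    return np.array(p["mtx"]),np.array(p["origin"]),M
def proj(p,X):
    K,o,M=cam(p); c=(np.atleast_2d(X)-o)@M; q=c@K.T; return q[:,:2]/q[:,2:]
def ray(p,uv):
    K,o,M=cam(p); d=M@np.linalg.solve(K,[uv[0],uv[1],1]); return o,d/np.linalg.norm(d)
def atz(p,uv,z):
    o,d=ray(p,uv); return o+d*(z-o[2])/d[2]
def tri(obs):
    A=0;b=0
    for p,uv in obs:
        o,d=ray(p,uv); P=np.eye(3)-np.outer(d,d); A=A+P; b=b+P@o
    return np.linalg.solve(A,b)
E
python3 - <<'E'
from h import *
print(env.finger_overhang); s=telemetry.get_obs(); print(s)
ps={}
for n in("scene","top"):
    p=eyes.read_camera(n); ps[n]=p
    cv2.imwrite(f"pics/{n}0.png",p["pixels"][:,:,::-1]); print(n,p["mtx"],p["origin"],p["orientation"])
for t in["curing_box","hood","hood_tab","hood_hinge","tray","tray_front","tray_middle","start_key","start_key_top","hoop","varnish","glitter","star_cutter","red_clay","teal_clay","glue","sander"]:
    for n in ps:
        print(t,n,[(np.round(d["centre"]).tolist(),round(d["p"],2)) for d in models.search_frame(ps[n],t)[:4]])
E
```

```text
0.014
{'time_s': 0.0, 'qpos': array([-68.00527432,  18.43765479,  -4.01336174,  83.17577354,
         1.29599439,  78.54243705,  -3.26099995]), 'joint_velocities': array([ 0.03074072, -0.02320347, -0.08282253, -0.02828933,  0.03719111,
       -0.01673994,  0.05057355]), 'effort': array([ 1.97830145e-04, -4.91286027e+01, -4.03871695e-01, -3.12522769e+01,
       -6.39528804e-02,  4.35662933e-02,  1.62494939e-04]), 'tool_pos': array([0.23479506, 0.60552845, 0.23546951]), 'tool_rot': array([-1.79889428e+02,  7.58328309e-03,  1.58812190e+02]), 'force': array([ 0.17750795,  0.13223276, -0.4341504 ]), 'wrist_torque': array([-0.02313406, -0.00918369,  0.03366165]), 'grasp_force': 0.0, 'grip_width': 0.08679431733544342}
scene [[407.25980824   0.         284.74899895]
 [  0.         407.25980824 208.85710104]
 [  0.           0.           1.        ]] [-0.09694952  0.62125377  0.83139121] [-134.37161643   -0.38984168 -130.14950836]
top [[513.16120012   0.         283.93902992]
 [  0.         513.16120012 207.99592711]
 [  0.           0.           1.        ]] [0.27835288 0.12231011 1.44200045
[... 885 characters left out ...]
131.0, 190.0], 0.8), ([170.0, 170.0], 0.59), ([219.0, 223.0], 0.44)]
varnish scene [([175.0, 262.0], 0.81)]
varnish top [([172.0, 195.0], 0.41)]
glitter scene [([197.0, 278.0], 0.67)]
glitter top [([178.0, 225.0], 0.45)]
star_cutter scene [([285.0, 233.0], 0.57)]
star_cutter top [([217.0, 225.0], 0.3)]
red_clay scene [([329.0, 175.0], 0.74)]
red_clay top [([370.0, 199.0], 0.73)]
teal_clay scene [([330.0, 199.0], 0.53), ([374.0, 210.0], 0.33), ([224.0, 229.0], 0.29)]
teal_clay top [([341.0, 224.0], 0.92), ([260.0, 197.0], 0.73)]
glue scene [([360.0, 143.0], 0.88), ([174.0, 261.0], 0.6)]
glue top [([424.0, 186.0], 0.82)]
sander scene [([376.0, 213.0], 0.88)]
sander top [([366.0, 269.0], 0.57)]
```

```bash
python3 - <<'E'
import cv2
a=cv2.imread("pics/scene0.png")[130:330,120:386]; cv2.imwrite("pics/sc.png",cv2.resize(a,None,fx=3,fy=3,interpolation=cv2.INTER_CUBIC))
a=cv2.imread("pics/top0.png")[110:290,110:350]; cv2.imwrite("pics/tc.png",cv2.resize(a,None,fx=3.3,fy=3.3,interpolation=cv2.INTER_CUBIC))
E
```

```text
(no output)
```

View pics/sc.png

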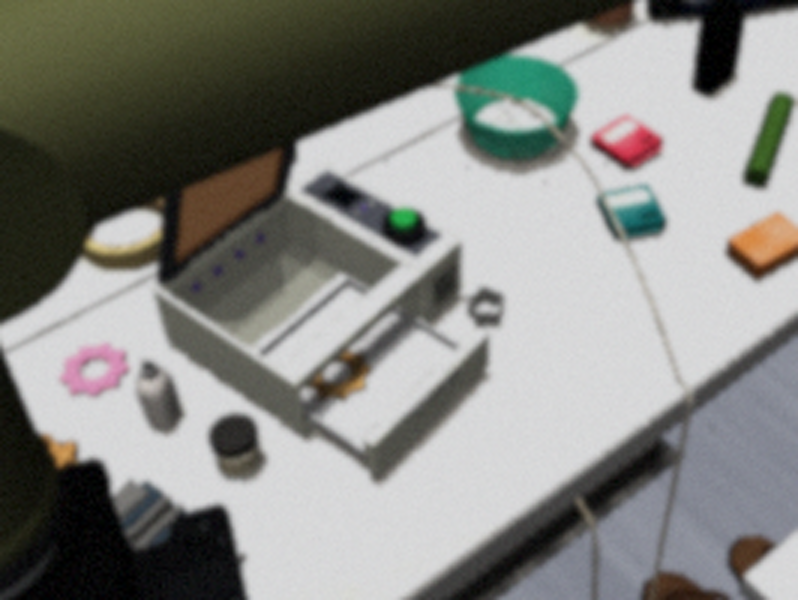

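View pics/tc.png

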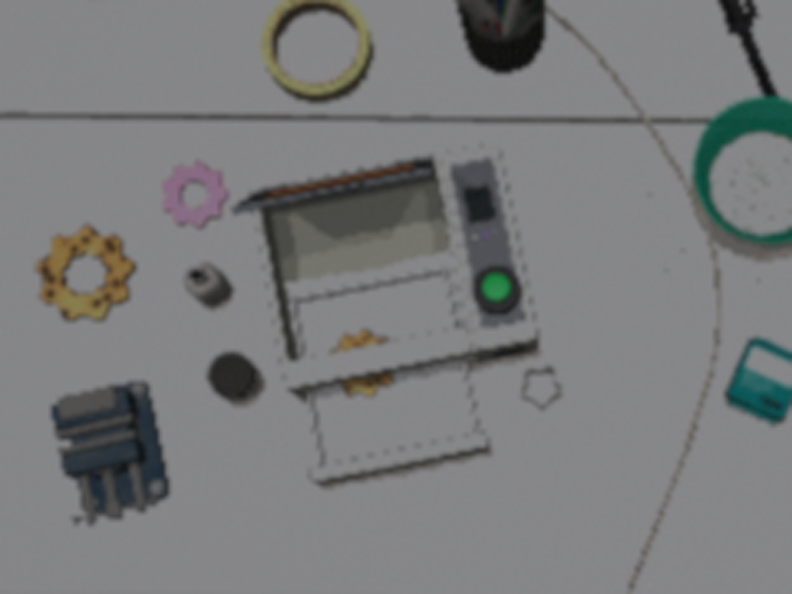

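View pics/top0.png

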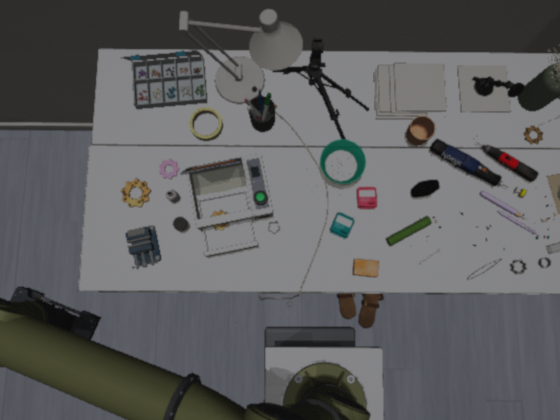

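```bash
cat > fit.py <<'E'
from h import *
from scipy.optimize import least_squares
def bw(v,X):
    c,s=np.cos(v[2]),np.sin(v[2]); X=np.array(X,float)
    return np.array([v[0]+c*X[0]-s*X[1],v[1]+s*X[0]+c*X[1],X[2]])
def hp(v,r,y,off=0.003):
    a=v[4]; return bw(v,[.078-r*np.cos(a)+off*np.sin(a),.0265+y,.081+r*np.sin(a)+off*np.cos(a)])
E
python3 - <<'E'
from fit import *
T=eyes.read_camera("top");S=eyes.read_camera("scene")
t=lambda a,b:(110+a/3.3,110+b/3.3); s=lambda a,b:(120+a/3,130+b/3)
obs=[]
def add(p,uv,f,n,w=1): obs.append((p,uv,f,n,w))
box=lambda x,y,z:(lambda v:bw(v,[x,y,z]))
key=lambda v:bw(v,[v[5],v[6],v[7]])
add(T,t(496,288),key,"keyT");add(S,s(405,216),key,"keyS")
add(T,t(503,150),box(.085,-.105,.076),"podBR")
add(T,t(536,335),box(-.085,-.105,.076),"podFR")
add(S,s(462,243),box(-.085,-.105,.076),"podFR_S")
add(T,t(290,388),box(-.085,.105,.076),"FL")
add(S,s(305,392),box(-.085,.105,.076),"FL_S")
add(S,s(158,288),box(.085,.105,.076),"BL_S")
tr=lambda y,z:(lambda v:bw(v,[-.098-v[3],.0265+y,z]))
add(T,t(317,485),tr(.074,.056),"trL");add(T,t(490,450),tr(-.074,.056),"trR")
add(S,s(378,452),tr(.074,.056),"trLS");add(S,s(489,340),tr(-.074,.056),"trRS");add(S,s(378,481),tr(.074,.010),"trLb")
add(T,t(238,208),lambda v:hp(v,.148,.075),"hL");add(T,t(433,160),lambda v:hp(v,.148,-.075),"hR")
fun=lambda v:np.concatenate([(proj(p,f(v))[0]-uv)*w for p,uv,f,n,w in obs])
c=atz(T,t(400,270),.076);print(c)
r=least_squares(fun,[c[0],c[1],.2,.05,1.1,-.04,-.08,.085],loss="soft_l1")
v=r.x;print(v,np.degrees(v[2]))
for (p,uv,f,n,w),e in zip(obs,fun(v).reshape(-1,2)):print(n,e.round(1))
np.save("v.npy",v)
# hoop
print("hoop",tri([(T,t(362,363)),(S,s(342,375))]), "traymid",bw(v,[-.0985-v[3]+.012+.0735-0.0,.0265,.017]))
print("key tri",tri([(T,t(496,288)),(S,s(405,216))]),key(v))
print("star",atz(T,t(541,388),.02),"cup",atz(T,(262,112),.1), "hoodtab",hp(v,.158,0))
E
```

```text
[0.56389612 0.25207263 0.076     ]
[ 0.56449193  0.25701839  0.2017      0.06186475  1.27310513 -0.03402969
 -0.07877044  0.09177614] 11.556558577318349
keyT [-0.3 -0.3]
keyS [0.4 0.1]
podBR [-0.9 -0.7]
podFR [0.9 3. ]
podFR_S [ 2.7 -1.7]
FL [-1.5  1.9]
FL_S [-1.2 -2.6]
BL_S [-0.1 -0.8]
trL [-2.2  0.2]
trR [-0.6  0.2]
trLS [-0.2 -2.6]
trRS [ 2.4 -2.9]
trLb [ 1.  -0.8]
hL [-2.2 -0.8]
hR [-0.7  2.3]
hoop [0.49512946 0.28765367 0.01119614] traymid [0.485836   0.26798313 0.017     ]
key tri [0.54693022 0.1730279  0.09176746] [0.5469326  0.1730275  0.09177614]
star [0.47443023 0.13576782 0.02      ] cup [0.78327361 0.17048735 0.1       ] hoodtab [0.59300763 0.28989764 0.23293051]
```

```bash
python3 - <<'E'
from fit import *
v=np.load("v.npy");out=[]
for n,(x0,y0,x1,y1) in {"top":(160,120,300,270),"scene":(160,165,300,315)}.items():
    p=eyes.read_camera(n);k=2.85*1.9
    k=400/(x1-x0)
    im=cv2.resize(p["pixels"][y0:y1,x0:x1,::-1],None,fx=k,fy=k,interpolation=cv2.INTER_CUBIC)
    def ln(P,c):
        q=proj(p,np.array(P)); q=((q-[x0,y0]+.5)*k).astype(int); cv2.polylines(im,[q.reshape(-1,1,2)],True,c,1,cv2.LINE_AA)
    for z in(0,.076): ln([bw(v,[x,y,z]) for x,y in((-.085,-.105),(.085,-.105),(.085,.105),(-.085,.105))],(0,0,255))
    for d in(0,.012): ln([bw(v,[-.098-v[3]+d,.0265+y,z]) for y,z in((-.074,.01),(.074,.01),(.074,.056),(-.074,.056))],(255,0,0))
    ln([hp(v,r,y,.003) for r,y in((0,-.075),(0,.075),(.148,.075),(.148,-.075))],(0,200,0))
    out.append(im)
cv2.imwrite("pics/ov.png",np.hstack(out))
E
```

```text
(no output)
```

View pics/ov.png

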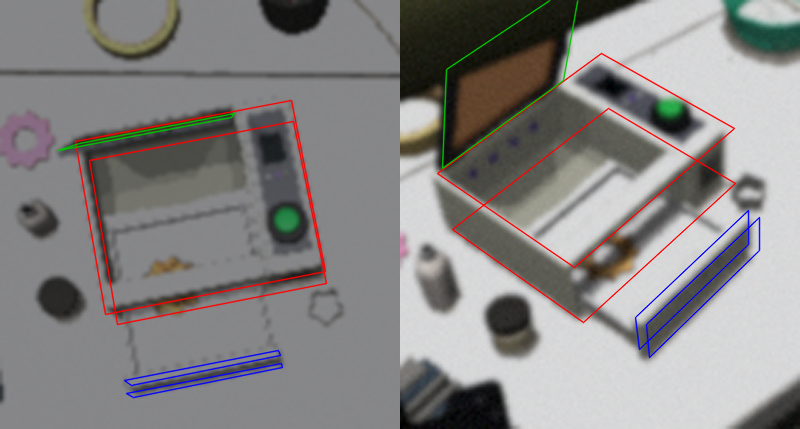

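The scene shows the box at about (0.564, 0.257), yaw about 11.6°. The hood is about 1.27 rad open, the tray about 60 mm out and the key at z ≈ 0.092. The overlay fits to a few mm. The first move turns the tool to the box axes, closes the fingers and goes above and behind the hood.

Request:
drive_tool(angular=[[0,0,-0.1144],[0,0,-0.1144],[0,0,-0.1144],[0,0,-0.1144],[0,0,-0.1144],[0,0,0],[0,0,0],[0,0,0],[0,0,0],[0,0,0],[0,0,0],[0,0,0],[0,0,0],[0,0,0],[0,0,0],[0,0,0],[0,0,0],[0,0,0],[0,0,0],[0,0,0]], delta_pos=[[0,0,-1.5],[0,0,-1.5],[0,0,-1.5],[0,0,-1.5],[0,0,-1.5],[-2.35,-2.54,0],[-2.35,-2.54,0],[-2.35,-2.54,0],[-2.35,-2.54,0],[-2.35,-2.54,0],[-2.35,-2.54,0],[-2.35,-2.54,0],[-2.35,-2.54,0],[-2.35,-2.54,0],[-2.35,-2.54,0],[-2.35,-2.54,0],[-2.35,-2.54,0],[-2.35,-2.54,0],[-2.35,-2.54,0],[-2.35,-2.54,0]], gripper=[0,0,0,0,0,0,0,0,0,0,0,0,0,0,0,0,0,0,0,0], squeeze=5)

```text
time_s: 4.0
tool_pos: [0.6578, 0.3028, 0.3117]
tool_rot: [180.0, 0.0, -168.4]
force: [-0.1, 0.2, -0.1]
grip_width: 0.0004
grasp_force: 0.0
```

```bash
python3 - <<'E'
from fit import *
v=np.load("v.npy");out=[]
for n,(x0,y0,x1,y1) in {"top":(160,120,300,270),"scene":(150,165,290,315)}.items():
    p=eyes.read_camera(n);k=400/(x1-x0)
    im=cv2.resize(p["pixels"][y0:y1,x0:x1,::-1],None,fx=k,fy=k,interpolation=cv2.INTER_CUBIC)
    def ln(P,c):
        q=proj(p,np.array(P)); q=((q-[x0,y0]+.5)*k).astype(int); cv2.polylines(im,[q.reshape(-1,1,2)],True,c,1,cv2.LINE_AA)
    for a,c in((1.27,(0,200,0)),(1.15,(255,0,255))):
        v[4]=a; ln([hp(v,r,y,0) for r,y in((0,-.075),(0,.075),(.148,.075),(.148,-.075))],c)
    out.append(im)
cv2.imwrite("pics/ov2.png",np.hstack(out))
E
```

```text
(no output)
```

View pics/ov2.png

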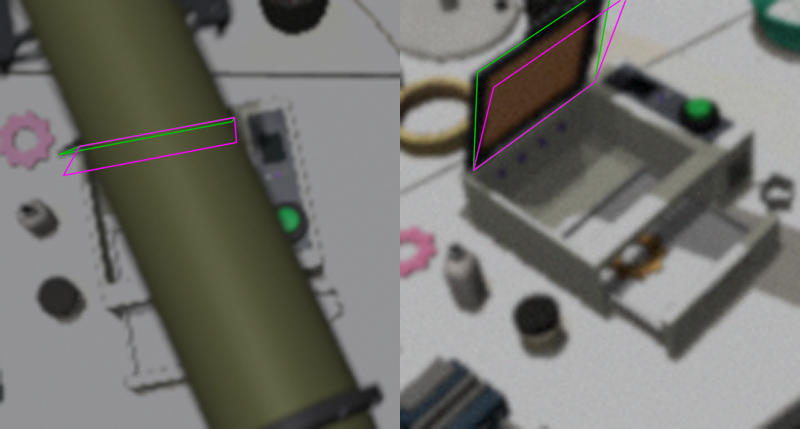

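```bash
python3 - <<'E'
import numpy as np
a=np.r_[1.27:0:-0.07,0]; P=np.c_[.078-.139*np.cos(a)+.003*np.sin(a)+.0095,.081+.139*np.sin(a)+.003*np.cos(a)+.014]
print(len(a));print(P[0],P[-1])
print([[round(-d[0]*100,2),0,round(-d[1]*100,2)] for d in np.diff(P,axis=0)])
E
```

```text
20
[0.04918226 0.22864786] [-0.0515  0.098 ]
[[np.float64(0.93), 0, np.float64(0.3)], [np.float64(0.9), 0, np.float64(0.36)], [np.float64(0.87), 0, np.float64(0.43)], [np.float64(0.84), 0, np.float64(0.49)], [np.float64(0.81), 0, np.float64(0.54)], [np.float64(0.77), 0, np.float64(0.6)], [np.float64(0.72), 0, np.float64(0.65)], [np.float64(0.67), 0, np.float64(0.7)], [np.float64(0.62), 0, np.float64(0.75)], [np.float64(0.57), 0, np.float64(0.79)], [np.float64(0.51), 0, np.float64(0.83)], [np.float64(0.45), 0, np.float64(0.86)], [np.float64(0.39), 0, np.float64(0.89)], [np.float64(0.33), 0, np.float64(0.92)], [np.float64(0.27), 0, np.float64(0.94)], [np.float64(0.2), 0, np.float64(0.95)], [np.float64(0.13), 0, np.float64(0.96)], [np.float64(0.06), 0, np.float64(0.97)], [np.float64(0.0), 0, np.float64(0.14)]]
```

Request:
drive_tool(angular=[[0,0,0],[0,0,0],[0,0,0],[0,0,0],[0,0,0],[0,0,0],[0,0,0],[0,0,0]], delta_pos=[[0,0,2.1],[0,0,2.1],[0,0,2.1],[0,0,2.1],[1.3,0,0],[1.3,0,0],[1.3,0,0],[0.8,0,0]], gripper=[0,0,0,0,0,0,0,0])

```text
time_s: 4.9
tool_pos: [0.6097, 0.2948, 0.2277]
tool_rot: [180.0, 0.0, -168.4]
force: [1.0, -0.1, -0.8]
grip_width: 0.0003
grasp_force: 0.4
```

Request:
drive_tool(angular=[[0,0,0],[0,0,0],[0,0,0],[0,0,0],[0,0,0],[0,0,0],[0,0,0],[0,0,0],[0,0,0],[0,0,0]], delta_pos=[[1.2,0,0.2],[0.9,0,0.36],[0.87,0,0.43],[0.84,0,0.49],[0.81,0,0.54],[0.77,0,0.6],[0.72,0,0.65],[0.67,0,0.7],[0.62,0,0.75],[0.57,0,0.79]], gripper=[0,0,0,0,0,0,0,0,0,0])

```text
time_s: 5.9
tool_pos: [0.5322, 0.278, 0.1718]
tool_rot: [180.0, 0.0, -168.4]
force: [0.2, -0.3, -0.5]
grip_width: 0.0004
grasp_force: 0.3
```

```bash
python3 - <<'E'
from fit import *
print(telemetry.get_obs()["force"])
p=eyes.read_camera("scene");cv2.imwrite("pics/s3.png",cv2.resize(p["pixels"][130:320,120:320,::-1],None,fx=3,fy=3,interpolation=cv2.INTER_CUBIC))
E
```

```text
[ 0.1640032  -0.26206883 -0.50374309]
```

View pics/s3.png

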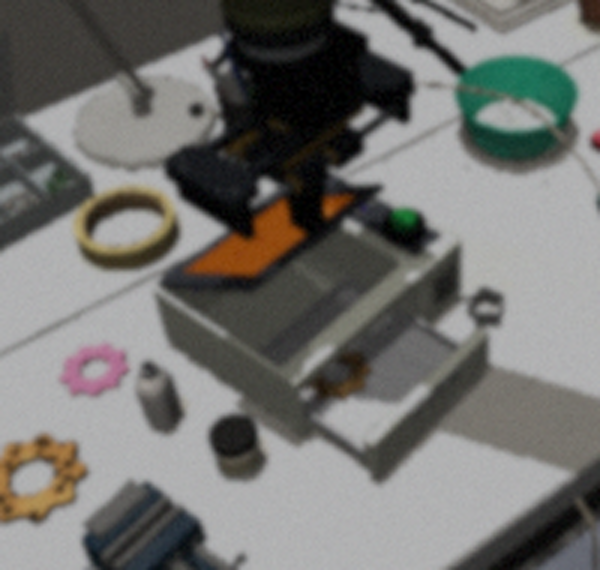

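The hood is about halfway down under the fingertips (near 300,215 in the crop), and the hoop still lies on the tray (350,370). I'll carry on to shut.

Request:
drive_tool(angular=[[0,0,0],[0,0,0],[0,0,0],[0,0,0],[0,0,0],[0,0,0],[0,0,0],[0,0,0],[0,0,0],[0,0,0],[0,0,0]], delta_pos=[[0.51,0,0.83],[0.45,0,0.86],[0.39,0,0.89],[0.33,0,0.92],[0.27,0,0.94],[0.2,0,0.95],[0.13,0,0.9],[0.06,0,0.6],[0,0,0.4],[0,0,0.2],[0,0,0]], gripper=[0,0,0,0,0,0,0,0,0,0,0])

```text
time_s: 7.05
tool_pos: [0.5094, 0.2734, 0.0984]
tool_rot: [-180.0, -0.1, -168.4]
force: [-3.7, -1.0, 5.6]
grip_width: 0.0006
grasp_force: 2.8
```

Request:
drive_tool(angular=[[0,0,0],[0,0,0],[0,0,0],[0,0,0],[0,0,0],[0,0,0],[0,0,0],[0,0,0],[0,0,0],[0,0,0],[0,0,0],[0,0,0],[0,0,0],[0,0,0],[0,0,0],[0,0,0]], delta_pos=[[0,0,0.1],[0,0,-1],[0,0,-2],[0,0,-1.5],[2,0,0],[3,0,0],[3,0,0],[3,0,0],[3,0,0],[0,0,0],[0,0,2],[0,0,2],[0,0,2],[0,0,2],[0,0,1],[0,0,0]], gripper=[0,0,0,0,0,0,0,0,0,0,0,0,0,0,0,0])

```text
time_s: 8.65
tool_pos: [0.3724, 0.2449, 0.0507]
tool_rot: [-179.9, -0.1, -168.4]
force: [-0.1, 1.1, 0.7]
grip_width: 0.0006
grasp_force: 0.0
```

```bash
python3 - <<'E'
from fit import *
s=telemetry.get_obs();v=np.load("v.npy");d=s["tool_pos"][:2]-v[:2];c,n=np.cos(v[2]),np.sin(v[2]);print(c*d[0]+n*d[1],-n*d[0]+c*d[1],s["tool_pos"],s["force"],s["time_s"])
p=eyes.read_camera("scene");cv2.imwrite("pics/s4.png",cv2.resize(p["pixels"][130:320,120:320,::-1],None,fx=3,fy=3,interpolation=cv2.INTER_CUBIC))
E
```

```text
-0.19066953797629088 0.02663046068324236 [0.37235274 0.24491118 0.05067561] [-0.05021769  1.13687884  0.74965607] 8.65
```

View pics/s4.png

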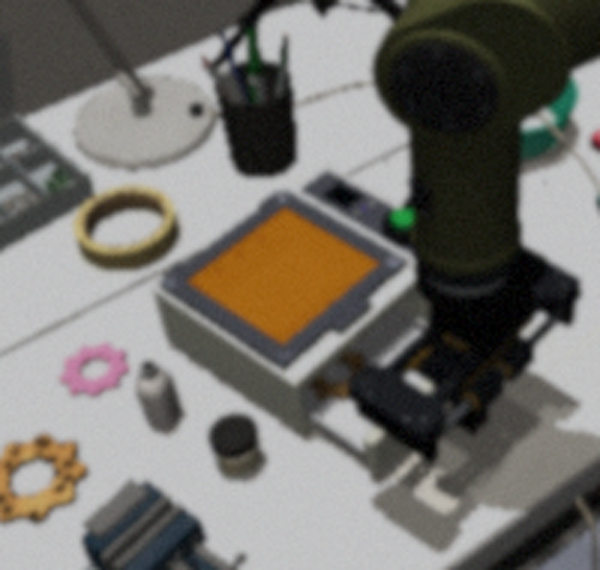

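The hood lies flat and shut. Next I'll push the tray gently.

Request:
drive_tool(angular=[[0,0,0],[0,0,0],[0,0,0],[0,0,0],[0,0,0],[0,0,0],[0,0,0],[0,0,0],[0,0,0],[0,0,0],[0,0,0],[0,0,0],[0,0,0]], delta_pos=[[-0.8,0,0],[-0.8,0,0],[-0.6,0,0],[-0.6,0,0],[-0.6,0,0],[-0.7,0,0],[-0.7,0,0],[-0.7,0,0],[-0.7,0,0],[-0.6,0,0],[-0.5,0,0],[-0.4,0,0],[-0.2,0,0]], gripper=[0,0,0,0,0,0,0,0,0,0,0,0,0])

```text
time_s: 10.0
tool_pos: [0.4503, 0.2613, 0.0515]
tool_rot: [-180.0, 0.0, -168.4]
force: [-1.1, 1.3, 0.9]
grip_width: 0.0008
grasp_force: 0.6
```

Request:
drive_tool(angular=[[0,0,0],[0,0,0],[0,0,0],[0,0,0],[0,0,0]], delta_pos=[[-0.2,0,0],[-0.2,0,0],[-0.1,0,0],[-0.1,0,0],[0,0,0]], gripper=[0,0,0,0,0])

```text
time_s: 10.5
tool_pos: [0.456, 0.2624, 0.0516]
tool_rot: [-180.0, 0.0, -168.4]
force: [-0.4, -0.0, -0.1]
grip_width: 0.0002
grasp_force: 0.4
```

Request:
drive_tool(angular=[[0,0,0],[0,0,0],[0,0,0],[0,0,0],[0,0,0]], delta_pos=[[-0.2,0,0],[-0.2,0,0],[-0.1,0,0],[-0.1,0,0],[0,0,0]], gripper=[0,0,0,0,0])

```text
time_s: 11.0
tool_pos: [0.4591, 0.263, 0.0515]
tool_rot: [-179.9, -0.3, -168.4]
force: [-9.5, -2.6, 7.8]
grip_width: 0.0003
grasp_force: 4.7
```

Request:
drive_tool(angular=[[0,0,0],[0,0,0],[0,0,0],[0,0,0],[0,0,0],[0,0,0],[0,0,0],[0,0,0]], delta_pos=[[0.6,0,0],[1,0,0],[2,0,0],[0,0,-2],[0,0,-2.5],[0,0,-3],[0,0,-2.5],[0,0,0]], gripper=[0,0,0,0,8.7,8.7,8.7,8.7])

```text
time_s: 11.8
tool_pos: [0.4288, 0.2577, 0.1556]
tool_rot: [179.8, 0.5, -168.4]
force: [0.8, 0.6, 0.0]
grip_width: 0.0248
grasp_force: 0.0
```

```bash
python3 - <<'E'
from fit import *
s=telemetry.get_obs();v=np.load("v.npy");d=s["tool_pos"][:2]-v[:2];c,n=np.cos(v[2]),np.sin(v[2]);print(c*d[0]+n*d[1],-n*d[0]+c*d[1],s["tool_pos"],s["force"],s["time_s"])
o=[]
for n,(x,y) in{"scene":(150,160),"top":(165,125)}.items():
    p=eyes.read_camera(n);o.append(cv2.resize(p["pixels"][y:y+150,x:x+133,::-1],None,fx=3,fy=3,interpolation=cv2.INTER_CUBIC))
cv2.imwrite("pics/s5.png",np.hstack(o))
E
```

```text
-0.1328083353322306 0.027832261873689142 [0.42880018 0.25768025 0.15558733] [0.79385428 0.55662896 0.04250161] 11.8
```

View pics/s5.png

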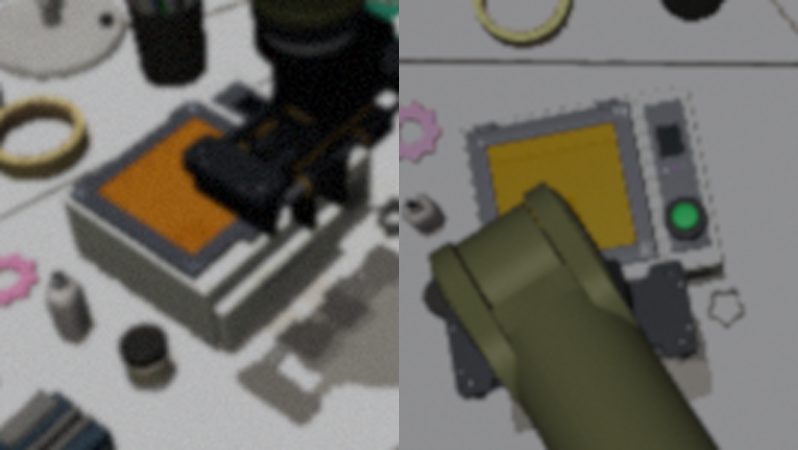

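The hood is flat and the tray panel sits at its home overhang. The key is visible at (685,217) in the combined picture. Next, one fingertip of the open gripper goes over the key.

Request:
drive_tool(angular=[[0,0,0],[0,0,0],[0,0,0],[0,0,0],[0,0,0],[0,0,0],[0,0,0],[0,0,0],[0,0,0],[0,0,0],[0,0,0],[0,0,0]], delta_pos=[[-1.4,-2.2,0],[-1.4,-2.25,0],[-1.4,-2.25,0],[-1.4,-2.25,0],[-1.4,-2.25,0],[-1.4,-2.25,0],[-1.5,-2.2,0],[0,0,0],[0,0,1],[0,0,1],[0,0,1],[0,0,0]], gripper=[8.7,8.7,8.7,8.7,8.7,8.7,8.7,8.7,8.7,8.7,8.7,8.7])

```text
time_s: 13.1
tool_pos: [0.5528, 0.1235, 0.119]
tool_rot: [-180.0, -0.2, -168.3]
force: [-0.3, -0.4, 0.6]
grip_width: 0.0872
grasp_force: 0.0
```

```bash
python3 - <<'E'
from fit import *
s=telemetry.get_obs();v=np.load("v.npy");d=s["tool_pos"][:2]-v[:2];c,n=np.cos(v[2]),np.sin(v[2]);print(c*d[0]+n*d[1],-n*d[0]+c*d[1],s["tool_pos"],s["tool_rot"],s["force"],s["time_s"],s["grip_width"])
M=R.from_euler('xyz',s["tool_rot"],degrees=True).as_matrix(); tip=s["tool_pos"]+M@[0,.05,.014];print("tip",tip)
p=eyes.read_camera("scene");x,y=200,140;im=cv2.resize(p["pixels"][y:y+100,x:x+130,::-1],None,fx=6,fy=6,interpolation=cv2.INTER_CUBIC)
for X,c in((tip,(0,0,255)),([.5469,.1730,.0918],(255,0,0))):
    q=(proj(p,X)[0]-[x,y]+.5)*6; cv2.circle(im,tuple(int(a) for a in q),3,c,-1)
cv2.imwrite("pics/s6.png",im)
E
```

```text
-0.03819711986561795 -0.12847809828113108 [0.55280785 0.12349265 0.11904327] [-179.99260924   -0.24145199 -168.32270774] [-0.30646845 -0.35267324  0.6331182 ] 13.1 0.08718660007143055
tip [0.54263045 0.17244409 0.10503695]
```

View pics/s6.png

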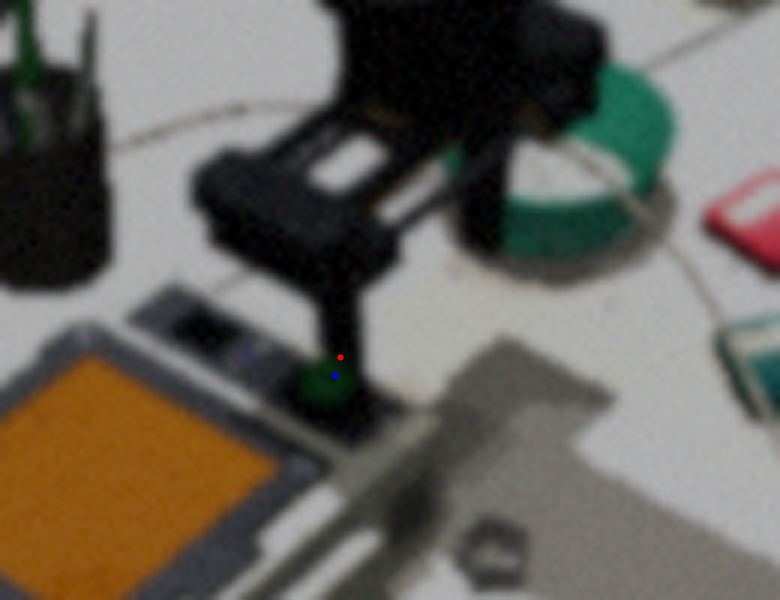

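The fingertip stands over the key, about 4 mm too far forward. I'll correct that and press slowly.

Request:
drive_tool(angular=[[0,0,0],[0,0,0],[0,0,0],[0,0,0],[0,0,0],[0,0,0],[0,0,0]], delta_pos=[[-0.4,0.15,0],[0,0,0.4],[0,0,0.4],[0,0,0.3],[0,0,0.2],[0,0,0.1],[0,0,0]], gripper=[8.7,8.7,8.7,8.7,8.7,8.7,8.7])

```text
time_s: 13.85
tool_pos: [0.5585, 0.1253, 0.1078]
tool_rot: [180.0, 0.0, -168.4]
force: [-1.0, 0.1, 2.9]
grip_width: 0.0868
grasp_force: 1.6
```

Request:
drive_tool(angular=[[0,0,0],[0,0,0],[0,0,0],[0,0,0],[0,0,0]], delta_pos=[[0,0,0.15],[0,0,0.15],[0,0,0.1],[0,0,0.1],[0,0,0]], gripper=[8.7,8.7,8.7,8.7,8.7])

```text
time_s: 14.35
tool_pos: [0.5587, 0.1253, 0.1064]
tool_rot: [179.9, 0.0, -168.4]
force: [-8.6, -3.6, 22.3]
grip_width: 0.0866
grasp_force: 11.4
```

Request:
drive_tool(angular=[[0,0,0],[0,0,0]], delta_pos=[[0,0,-0.5],[0,0,0]], gripper=[8.7,8.7])

```text
time_s: 14.55
tool_pos: [0.5589, 0.1254, 0.1085]
tool_rot: [180.0, 0.1, -168.4]
force: [-0.0, -0.3, 2.4]
grip_width: 0.087
grasp_force: 1.4
```

Request:
drive_tool(angular=[[0,0,0],[0,0,0]], delta_pos=[[0,0,-0.2],[0,0,0]], gripper=[8.7,8.7])

```text
time_s: 14.75
tool_pos: [0.5589, 0.1254, 0.1095]
tool_rot: [180.0, 0.1, -168.4]
force: [0.8, 0.3, 1.4]
grip_width: 0.0871
grasp_force: 1.0
```

Request:
drive_tool(angular=[[0,0,0],[0,0,0]], delta_pos=[[0,0,-0.2],[0,0,0]], gripper=[8.7,8.7])

```text
time_s: 14.95
tool_pos: [0.5582, 0.1251, 0.1112]
tool_rot: [-180.0, -0.0, -168.4]
force: [-0.2, 0.5, 0.4]
grip_width: 0.0871
grasp_force: 0.0
```

The force follows a spring curve of about 1 N/mm over roughly 4.5 mm, so the key went fully down and came up again. I'll lift away and check.

Request:
drive_tool(angular=[[0,0,0],[0,0,0],[0,0,0],[0,0,0],[0,0,0],[0,0,0],[0,0,0],[0,0,0],[0,0,0],[0,0,0],[0,0,0]], delta_pos=[[0,0,-2],[0,0,-3],[0,0,-3],[0,0,-3],[0,0,-3],[0,-3,0],[0,-3,0],[0,-3,0],[0,-3,0],[0,-3,0],[0,0,0]], gripper=[8.7,8.7,8.7,8.7,8.7,8.7,8.7,8.7,8.7,8.7,8.7])

```text
time_s: 16.05
tool_pos: [0.5884, -0.028, 0.2509]
tool_rot: [-179.8, -0.1, -168.9]
force: [0.3, -0.8, 0.7]
grip_width: 0.0868
grasp_force: 0.0
```

```bash
python3 - <<'E'
from fit import *
v=np.load("v.npy");o=[]
for n,(x,y) in{"scene":(150,160),"top":(165,125)}.items():
    p=eyes.read_camera(n);k=3;im=cv2.resize(p["pixels"][y:y+150,x:x+133,::-1],None,fx=k,fy=k,interpolation=cv2.INTER_CUBIC)
    for t,c in((0,(0,0,255)),(.01,(255,0,0))):
        q=proj(p,[bw(v,[-.098-t,.0265+s,.056]) for s in(-.074,.074)]);q=((q-[x,y]+.5)*k).astype(int);cv2.line(im,tuple(map(int,q[0])),tuple(map(int,q[1])),c,1,cv2.LINE_AA)
    o.append(im)
cv2.imwrite("pics/s7.png",np.hstack(o))
E
```

```text
(no output)
```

View pics/s7.png

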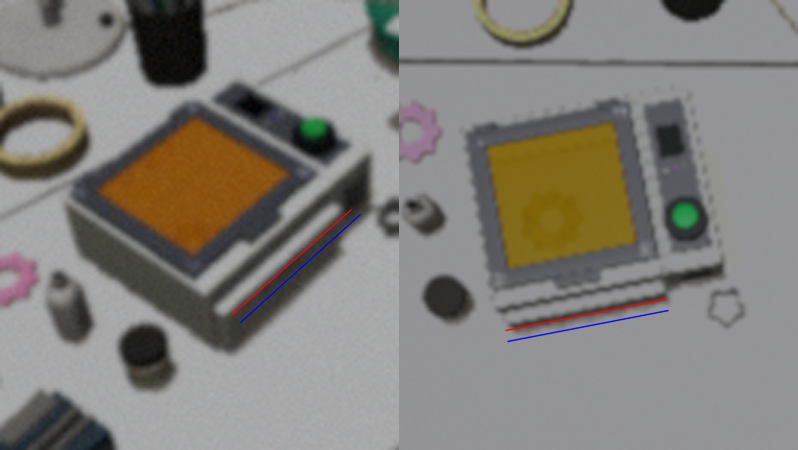

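The last picture shows the hood flat, the tray front at or just behind its home line, the key up at (685,217), and the hoop lying flat under the pane at (552,218). The bystanders are undisturbed, so I'm handing in.

```bash
python3 -c "
from h import *
print(env.sign_off())"
```

```text
the job is handed in; nothing more can be done
None
```

The job is handed in, though sign-off gave no verdict: the hood is shut, the tray is home with the hoop flat inside, and the start key was pressed fully down and came back up, at about 16 s of the 51 s allowed.

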